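# Fit the tube platform that matches the mixer's pins and jog it

### The job

Find which of the three tube platforms has the holes that fit over the two dowel pins on the mixer's deck, trying them if you must, and seat it fully down, flat and square on the deck. Leave the others lying flat on the trolley. Then test the drive: tip the jog lever on the housing away from the platform well over, hold it there for about a second and let it spring back upright; never tip it towards the platform, and leave everything else on the trolley where it is.

Things in the scene. Friction and masses are not known exactly. Their poses are not given: they have to be found in the camera images.
- mixer: tube mixer, fixed on the trolley: white, 116 (x) x 262 (y) mm. Origin on the trolley's surface under the centre of its black deck (92 x 130 mm, top 50 mm up); x to its back, y along it to the control housing, which reaches from y = 77 to 197 mm, is 95 mm high and carries the jog lever and a dial whose needle moves with the lever
- mixer_deck (a point): centre of the deck's top; axes as the mixer's. Two upright steel pins stand on the deck, 8 mm thick, 14 tall, coned over the last 5, at (x, y) mm (24, 45) and (-24, -45), or on the other diagonal (-24, 45), (24, -45): it differs each time. The platform that fits seats with its origin here and its y along this y, either way round; one that does not fit stays up on the pin tips
- platform_a: tube platform, loose, 0.26 kg: aluminium plate 80 (x) x 120 (y) x 8 mm, ridges 2.5 mm high on top. Origin: centre of its underside, z up. Black bow handle along its y: bar 14 mm wide (x), 76 long (y), 26 to 40 mm above the underside, a post near each end. Starts flat on the trolley. Two 11 mm holes right through, at (x, y) mm: (24, 45), (-24, -45)
- platform_b: tube platform, loose, 0.26 kg: aluminium plate 80 (x) x 120 (y) x 8 mm, ridges 2.5 mm high on top. Origin: centre of its underside, z up. Black bow handle along its y: bar 14 mm wide (x), 76 long (y), 26 to 40 mm above the underside, a post near each end. Starts flat on the trolley. Two 11 mm holes right through, at (x, y) mm: (-24, 45), (24, -45)
- platform_c: tube platform, loose, 0.26 kg: aluminium plate 80 (x) x 120 (y) x 8 mm, ridges 2.5 mm high on top. Origin: centre of its underside, z up. Black bow handle along its y: bar 14 mm wide (x), 76 long (y), 26 to 40 mm above the underside, a post near each end. Starts flat on the trolley. Two 11 mm holes right through, at (x, y) mm: (0, 49), (0, -49)
- jog_lever (a joint): tilt of the jog lever (rad): 0 upright, + leans along the mixer's +y (away from the deck), - towards the deck; stops at +-0.45. A spring of 0.4 N m/rad brings it upright when let go; full tilt takes about 5 N at the paddle
- jog_lever_tip (a point): top centre of the lever: upright, it is 152 mm above the trolley at mixer (x, y) = (0, 112) mm. The pivot lies 56 mm below it, along the mixer's x. The black paddle is 24 (x) x 11 (y) mm and reaches from the tip 26 mm down; below it is a thin stem
- gel_bottle: clear squeeze bottle, 49 mm wide, 172 high; stands loose on the trolley, not part of the job. Origin: centre of its underside
- carton: folding carton 48 x 90 x 58 mm; stands loose on the trolley, not part of the job. Origin: centre of its underside
- pill_bottle: white bottle with a cap, 30 x 56 mm; stands loose on the trolley, not part of the job. Origin: centre of its underside
- oximeter: finger clip oximeter 34 x 60 x 34 mm; stands loose on the trolley, not part of the job. Origin: centre of its underside
- tape_roll: roll of white tape, 72 mm wide, 25 high; stands loose on the trolley, not part of the job. Origin: centre of its underside
- penlight: thin white penlight, 133 mm long, 14 thick; stands loose on the trolley, not part of the job. Origin: centre of its underside
- small_carton: flat carton 36 x 60 x 22 mm; stands loose on the trolley, not part of the job. Origin: centre of its underside

How it is judged:
By the outcome, as a careful person would: the job done as asked, in the order asked, and still so for the second after the job is handed in, with the robot touching nothing.
It also fails if it takes over 67 s, if anything falls off the work surface, if the arm or the gripper's body presses on something with over 40 N, if the wrist force passes 120 N, or if a joint passes its speed limit or range.

### The arm

A 6-joint arm with a two-finger parallel gripper is mounted at the origin on a cart in front of the work surface, level with it; the furniture and walls round the work are solid. World frame = base frame: x ahead of the robot, y to its left, z up, the work surface at z = 0. Lengths are in mm, angles in rad, forces in N, time in s.
With the tool pointing down it reaches from about 275 to 1000 mm from the base axis. Payload 8.4 kg.
Tool frame: the origin (TCP) lies at the very end of the fingers, on their centre line; the grasp point (between the pads) lies 19 mm behind it (r.tcp_to_grasp is the distance from the TCP to the grasp point, in mm); z points along the fingers, y is the line along which they close (so a half turn about z gives the same grasp; the last joint's range is limited). The gripper opens to 85 mm and grips with 20 to 120 N. Pads are 22 mm wide; open, the fingers measure 114 mm over their backs; the gripper's body (76 mm by 85 mm) begins 54 mm behind the grasp point. The pads swing forward as they close: fully open they stand 13 mm farther back than shut.
Start: joints at [1.134, 0.353, 1.633, -0, 1.155, -0.002], TCP at [263.267, 566.849, 210.281] pointing down, gripper open.
Joint ranges: [-2.63, 2.63], [-0.92, 2.1], [0.06, 2.66], [-1.3, 4.44], [0, 2.69], [-3.02, 3.02]. Speed limits (rad/s): [2.22, 2.22, 2.79, 3.14, 3.14, 3.14].

### API

Orientations are given as [roll, pitch, yaw] about the fixed x, y, z axes, in that order (R = Rz(yaw) Ry(pitch) Rx(roll)).
In Python, from rig import r gives the robot as it stands. The module is installed in compiled form; this text tells all that it offers.
- The arm moves only by the tool play_rows, never from a script. Its argument "rows" is a list of rows, each an object with "dp": the shift along the tool's x, y, z in units of 40 mm (1.0 is 40 mm), a list of three; "turn": the turn, a rotation vector about the tool's x, y, z in units of 6 degrees (1.0 is 6 degrees), a list of three; "fingers": the closure, from 0 (fully open) to 1 (shut). In form: [{"dp": [tx, ty, tz], "turn": [wx, wy, wz], "fingers": fingers}, ...]. A call has 1 to 5 rows; each row shifts and turns the commanded pose from where the row before left it, along the tool's axes as they then stand; what a row does not reach is not made up. A row lasts 1/12 s, in which the tool goes at most 41.7 mm and 7.16 degrees, less where a joint would pass 70% of its speed; a pose out of reach is approached as far as the arm can. A call is refused whole if a number of a shift passes 1 or a number of a turn 1, either way. A call with a gripper value outside its range is refused whole. The fingers move at their own pace and stop on an object; "force" is the grip in N (left out, the last holds). Time passes only in rows, so rows that do not move let the fingers close. It gives the time, the measured TCP pose, the force, the opening and the grip force at its end, in the units of the state.
- r.sense(): the state, without advancing time (a new reading comes with each control period).
- r.grab_frame(name): name is "scene" or "top" or "wrist"; returns a dict with "pixels" (480x640x3 uint8, red, green, blue), "fx", "fy", "cx", "cy" (pixels), "dist" ([k1, k2, p1, p2, k3] as OpenCV has them; the pictures are not rectified), "pose" (4x4, takes a point from camera to world coordinates). Camera axes: x right, y down, z forward; pixel columns grow to the right and rows downward; lengths in mm; the calibration is good to about 2 mm. A picture is of the moment at which its call begins. There is no depth.
- r.sign_off(): hands the job in; it is judged then, once.
The state is a dict: "clock": time; "qpos": joint angles; "qvel": joint speeds; "joint_efforts": joint torques, N m; "eef_pos": TCP position; "tcp_rot": TCP orientation; "contact_force": force on the tool from outside, world axes, zero at the start; "wrist_torque": the same for the moment, N m; "opening": opening from 0.0 (shut) to 1.0 (fully open); "grasp_force": force on a finger pad.
Only numpy, scipy, OpenCV 4.12 (cv2) and the standard library are available. Lean on these libraries where they do the work, as an engineer would, in place of code of your own. Each camera call takes 0.05 s, during which the arm holds its last target. There are 200 camera calls.

## Working session

There is one attempt and no reset: what is moved stays moved. The work goes in short steps, Python scripts to look and compute and a tool call to move; the robot and the scene stay as the last step left them, time stands still between calls to the robot, and variables do not carry over. Pictures are saved under pics/ and viewed, at most 10 in all, crops included, and the job is handed in when it is done.

Besides the shell and the picture viewer there is one more tool, called after "Request:" by a JSON object that holds its "name" and its "arguments". play_rows: Moves the arm, as the interface text tells. Its arguments: {"type":"object","properties":{"rows":{"type":"array"},"force":{"type":"number"}},"required":["rows"]}

```bash
mkdir -p pics
cat > h.py <<'E'
from rig import r
import numpy as np, cv2
from scipy.spatial.transform import Rotation as R
def grab(n,fn=None):
    f=r.grab_frame(n); np.savez('last_%s.npz'%n,**{k:np.array(v) for k,v in f.items()})
    if fn: cv2.imwrite('pics/'+fn,f['pixels'][:,:,::-1])
    return f
def K(f): return np.array([[f['fx'],0,f['cx']],[0,f['fy'],f['cy']],[0,0,1.]])
def ray(f,uv):
    p=cv2.undistortPoints(np.array(uv,float).reshape(-1,1,2),K(f),np.array(f['dist'],float))[:,0]
    T=np.array(f['pose']); d=np.c_[p,np.ones(len(p))]@T[:3,:3].T
    return T[:3,3],d
def onz(f,uv,z):
    o,d=ray(f,uv); return o+d*((z-o[2])/d[:,2])[:,None]
def proj(f,P):
    T=np.linalg.inv(np.array(f['pose'])); 
    return cv2.projectPoints(np.array(P,float).reshape(-1,3),cv2.Rodrigues(T[:3,:3])[0],T[:3,3],K(f),np.array(f['dist'],float))[0][:,0]
def load(n):
    d=np.load('last_%s.npz'%n); return {k:(d[k] if d[k].ndim else float(d[k])) for k in d.files}
E
python3 - <<'E'
from h import *
for n in ['scene','top']:
    f=grab(n,n+'1.png'); print(n,np.round(f['pose'],3).tolist(),f['fx'])
print(r.sense())
E
```

```text
scene [[0.835, -0.243, 0.495, 37.648], [-0.551, -0.384, 0.741, -883.808], [0.01, -0.891, -0.454, 620.76], [0.0, 0.0, 0.0, 1.0]] 586.0680385406267
top [[-0.007, -0.997, 0.075, 461.413], [-1.0, 0.006, -0.009, -71.686], [0.009, -0.075, -0.997, 1356.192], [0.0, 0.0, 0.0, 1.0]] 606.9886428100849
{'clock': 0.1, 'qpos': array([ 1.13360958e+00,  3.53593277e-01,  1.63403670e+00, -1.19138077e-05,
        1.15517776e+00, -2.38492780e-03]), 'qvel': array([-2.69102590e-06, -3.21695016e-03, -4.58070736e-04,  5.06976210e-04,
       -1.00509770e-03, -1.49331209e-04]), 'joint_efforts': array([ 2.36015949e-04, -6.06365991e+01, -3.42817891e+01,  7.09430697e-05,
        4.06204621e-03,  6.04225397e-05]), 'eef_pos': array([263.08109556, 566.45643032, 209.63764193]), 'tcp_rot': array([-3.14037755e+00,  7.99578405e-06,  2.70679566e+00]), 'contact_force': array([ 0.73967453, -0.93103072,  0.71147497]), 'wrist_torque': array([ 0.01291473, -0.04983061,  0.01051805]), 'grasp_force': 0.0, 'opening': 1.0011302973167953}
```

View pics/top1.png

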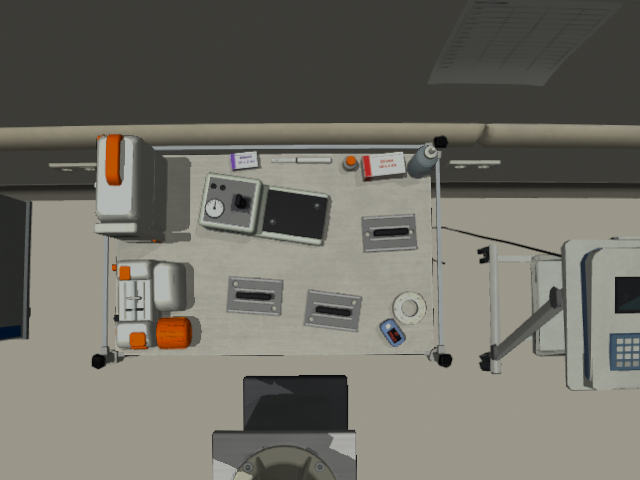

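View pics/scene1.png

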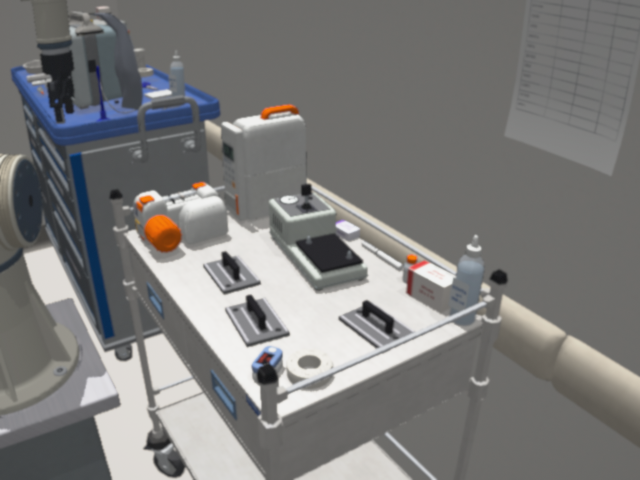

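The top view shows the mixer with its housing at (231,203) and its deck at (294,214). The platforms are at (254,296), (333,311) and (389,233). I'll enlarge it to see the pins and holes.

Run:
```python
from h import *
f=load('top'); im=f['pixels'][140:350,190:450][:,:,::-1]
cv2.imwrite('pics/c.png',cv2.resize(im,None,fx=2.85,fy=2.85,interpolation=cv2.INTER_CUBIC))
g=f['pixels'].astype(int)
# black handles / deck
m=((g.max(2)<45)).astype(np.uint8)
m[:145]=0;m[350:]=0;m[:,:190]=0;m[:,430:]=0
n,l,s,c=cv2.connectedComponentsWithStats(m)
for i in range(1,n):
    if s[i,4]>40:
        z=50 if s[i,4]>1000 else 40
        cnt=cv2.findContours((l==i).astype(np.uint8),0,2)[0][0]
        b=cv2.boxPoints(cv2.minAreaRect(cnt)); w=onz(f,b,z)[:,:2]
        e=[w[1]-w[0],w[2]-w[1]]; e=max(e,key=np.linalg.norm)
        print(s[i],np.round(w.mean(0),1),'len',np.linalg.norm(w[1]-w[0]).round(),np.linalg.norm(w[2]-w[1]).round(),'ang',np.degrees(np.arctan2(e[1],e[0])).round(1))
```

```text
[ 263  190   64   49 2346] [628.  -28.5] len 90.0 128.0 ang -98.8
[235 194  15  15 165] [657.5  87.1] len 31.0 31.0 ang -98.6
[374 228  35   8 226] [ 589.1 -238.9] len 75.0 15.0 ang -87.1
[236 292  35   8 204] [452.  62.] len 13.0 74.0 ang -92.8
[316 306  35  10 205] [ 418.6 -110.6] len 13.0 74.0 ang -97.5
[391 329  10  14  48] [ 365.3 -246.1] len 15.0 29.0 ang -165.3
```

View pics/c.png

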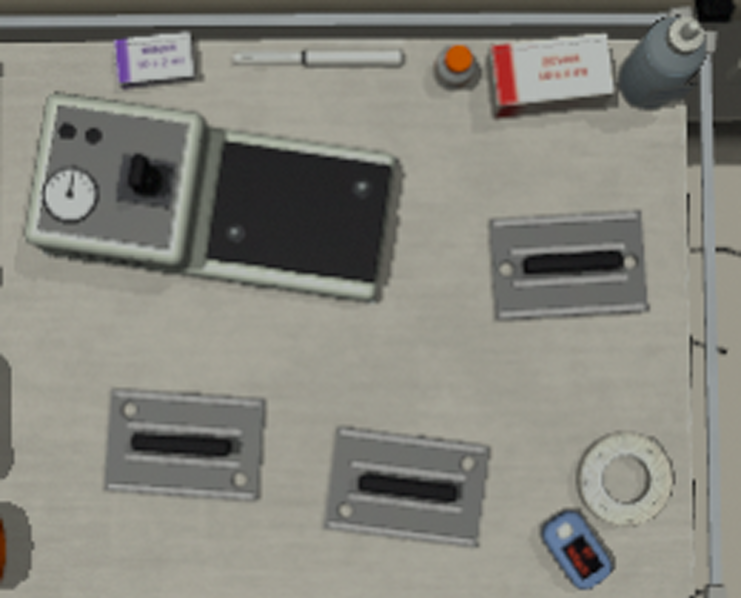

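The deck pins lie at image lower left and upper right, which in world axes is (-x,+y) and (+x,-y). That matches platform_b, the middle one at about (418,-110). I'll rise and turn first, then travel to above it.

Request:
{"name": "play_rows", "arguments": {"rows": [{"dp":[0,0,-0.3],"turn":[0,0,1],"fingers":0},{"dp":[0,0,-0.3],"turn":[0,0,1],"fingers":0},{"dp":[0,0,-0.3],"turn":[0,0,1],"fingers":0},{"dp":[0,0,-0.3],"turn":[0,0,1],"fingers":0},{"dp":[0,0,-0.3],"turn":[0,0,1],"fingers":0}]}}

```text
clock: 0.52
eef_pos: [263.1, 566.6, 270.4]
tcp_rot: [-3.141, 0.0, 2.178]
contact_force: [-0.5, -0.3, -0.4]
opening: 1.002
grasp_force: 0.0
```

Request:
{"name": "play_rows", "arguments": {"rows": [{"dp":[0,0,-0.3],"turn":[0,0,1],"fingers":0},{"dp":[0,0,-0.3],"turn":[0,0,1],"fingers":0},{"dp":[0,0,-0.3],"turn":[0,0,1],"fingers":0},{"dp":[0,0,-0.3],"turn":[0,0,1],"fingers":0},{"dp":[0,0,-0.3],"turn":[0,0,1],"fingers":0}]}}

```text
clock: 0.93
eef_pos: [263.2, 566.6, 330.4]
tcp_rot: [-3.141, 0.001, 1.654]
contact_force: [-0.9, 0.4, -0.4]
opening: 0.999
grasp_force: 0.0
```

Request:
{"name": "play_rows", "arguments": {"rows": [{"dp":[0,0,0],"turn":[0,0,1],"fingers":0},{"dp":[0,0,0],"turn":[0,0,1],"fingers":0},{"dp":[-0.9,0.33,0],"turn":[0,0,0],"fingers":0},{"dp":[-0.9,0.33,0],"turn":[0,0,0],"fingers":0},{"dp":[-0.9,0.33,0],"turn":[0,0,0],"fingers":0}]}}

```text
clock: 1.35
eef_pos: [289.3, 453.5, 329.4]
tcp_rot: [-3.141, 0.001, 1.451]
contact_force: [0.8, -0.2, 0.5]
opening: 1.002
grasp_force: 0.0
```

Request:
{"name": "play_rows", "arguments": {"rows": [{"dp":[-0.9,0.33,0],"turn":[0,0,0],"fingers":0},{"dp":[-0.9,0.33,0],"turn":[0,0,0],"fingers":0},{"dp":[-0.9,0.33,0],"turn":[0,0,0],"fingers":0},{"dp":[-0.9,0.33,0],"turn":[0,0,0],"fingers":0},{"dp":[-0.9,0.33,0],"turn":[0,0,0],"fingers":0}]}}

```text
clock: 1.77
eef_pos: [333.2, 266.4, 330.0]
tcp_rot: [-3.141, 0.0, 1.451]
contact_force: [1.8, -0.6, -0.2]
opening: 0.999
grasp_force: 0.0
```

Request:
{"name": "play_rows", "arguments": {"rows": [{"dp":[-0.9,0.33,0],"turn":[0,0,0],"fingers":0},{"dp":[-0.9,0.33,0],"turn":[0,0,0],"fingers":0},{"dp":[-0.9,0.33,0],"turn":[0,0,0],"fingers":0},{"dp":[-0.9,0.33,0],"turn":[0,0,0],"fingers":0},{"dp":[-0.9,0.33,0],"turn":[0,0,0],"fingers":0}]}}

```text
clock: 2.18
eef_pos: [377.0, 79.8, 330.3]
tcp_rot: [3.141, -0.0, 1.451]
contact_force: [1.5, 0.5, 0.5]
opening: 0.999
grasp_force: 0.0
```

Request:
{"name": "play_rows", "arguments": {"rows": [{"dp":[-0.92,0.32,0.25],"turn":[0,0,0],"fingers":0},{"dp":[-0.92,0.32,0.25],"turn":[0,0,0],"fingers":0},{"dp":[-0.92,0.32,0.25],"turn":[0,0,0],"fingers":0},{"dp":[-0.92,0.32,0.25],"turn":[0,0,0],"fingers":0},{"dp":[-0.92,0.32,0.25],"turn":[0,0,0],"fingers":0}]}}

```text
clock: 2.6
eef_pos: [418.4, -110.8, 279.8]
tcp_rot: [3.141, -0.0, 1.45]
contact_force: [1.4, 0.3, -0.8]
opening: 0.997
grasp_force: 0.0
```

Request:
{"name": "play_rows", "arguments": {"rows": [{"dp":[0,0,0.5],"turn":[0,0,0],"fingers":0},{"dp":[0,0,0.5],"turn":[0,0,0],"fingers":0},{"dp":[0,0,0],"turn":[0,0,0],"fingers":0}]}}

```text
clock: 2.85
eef_pos: [416.2, -109.0, 236.8]
tcp_rot: [-3.135, -0.001, 1.448]
contact_force: [-0.9, -0.2, -0.2]
opening: 1.0
grasp_force: 0.0
```

Run:
```python
from h import *
f=grab('wrist','w1.png'); s=r.sense(); print(s['eef_pos'],s['tcp_rot'],np.round(f['pose'],3).tolist(),f['fx'])
print(proj(f,[[418.6,-110.6,40]]))
```

```text
[ 417.08995418 -108.71623397  238.71096718] [-3.13726048e+00 -6.24467277e-04  1.44921781e+00] [[0.992, -0.113, -0.046, 428.114], [-0.122, -0.938, -0.325, -24.213], [-0.007, 0.329, -0.944, 400.661], [0.0, 0.0, 0.0, 1.0]] 346.6748247587164
[[321.75419286 205.22202412]]
```

View pics/w1.png

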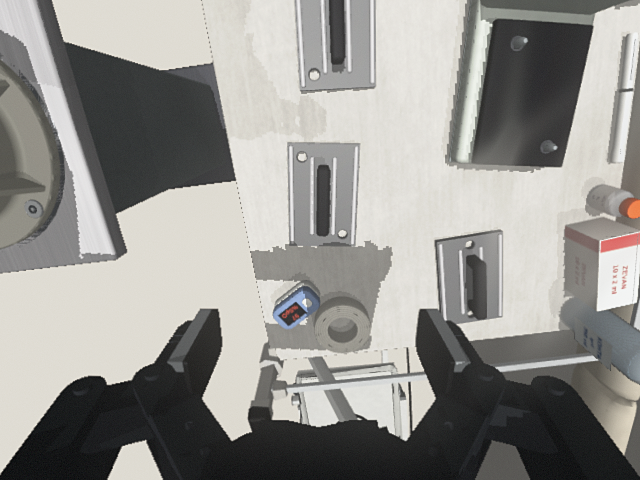

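The wrist view shows platform_b centred at (323,194), with holes at (302,157) and (342,233). The pins are at (518,43) and (548,147), so the diagonal matches. Next I measure these points.

```bash
cat >> h.py <<'E'
def box(f,m,seed,z):
    """min area rect of mask component nearest seed -> world corners at z"""
    n,l,s,c=cv2.connectedComponentsWithStats(m.astype(np.uint8))
    ok=[i for i in range(1,n) if s[i,4]>15]
    i=min(ok,key=lambda i:np.hypot(*(c[i]-seed)))
    cnt=max(cv2.findContours((l==i).astype(np.uint8),0,1)[0],key=len)
    w=onz(f,cnt.reshape(-1,2),z)[:,:2].astype(np.float32)
    (c0,sz,a)=cv2.minAreaRect(w)
    b=cv2.boxPoints((c0,sz,a)); e=max([b[1]-b[0],b[2]-b[1]],key=np.linalg.norm)
    a=np.degrees(np.arctan2(e[1],e[0]))%180
    return np.round(c0,1),np.round(sz,1),round(float(a),1),c[i],s[i,4]
E
python3 - <<'E'
from h import *
f=load('wrist'); g=f['pixels'].astype(int); mx=g.max(2)
def win(m,u0,u1,v0,v1):
    o=np.zeros_like(m); o[v0:v1,u0:u1]=m[v0:v1,u0:u1]; return o
print('handle',box(f,win(mx<70,300,345,150,245),(323,200),40))
for s in [(302,157),(342,233)]:
    print('patch',mx[s[1]-7:s[1]+8:2,s[0]-7:s[0]+8:2].tolist())
    m=win(mx>175,s[0]-8,s[0]+9,s[1]-8,s[1]+9); print('hole',box(f,m,s,8))
for s in [(518,43),(547,148)]:
    m=win(mx>70,s[0]-14,s[0]+15,s[1]-14,s[1]+15); print('pin',box(f,m,s,57))
    ys,xs=np.nonzero(m); print(xs.min(),xs.max(),ys.min(),ys.max())
dk=win(mx<75,440,600,10,175); print('deck',box(f,dk,(535,95),50))
t=load('top'); gt=t['pixels'].astype(int).max(2)
m=win(gt<45,255,335,185,250);print('top deck',box(t,m,(294,214),50))
for s in [(272.5,222),(317,206)]:
    u,v=map(int,s); m=win(gt>60,u-5,u+6,v-5,v+6); print('top pin',box(t,m,s,60))
E
```

```text
handle (array([ 420.5, -106.4]), array([75.8, 12.9]), 82.9, array([322.65454545, 201.7961039 ]), np.int32(770))
patch [[161, 161, 160, 157, 158, 161, 160, 158], [159, 143, 123, 138, 126, 125, 158, 159], [158, 112, 233, 230, 228, 202, 154, 158], [157, 113, 236, 229, 232, 211, 122, 158], [159, 103, 237, 229, 229, 213, 126, 153], [158, 126, 139, 223, 217, 116, 155, 156], [159, 157, 140, 113, 122, 155, 156, 156], [157, 154, 158, 156, 157, 156, 157, 156]]
hole (array([402.4, -60.9]), array([9. , 7.3]), 4.0, array([301.92307692, 156.76923077]), np.int32(52))
patch [[132, 147, 144, 146, 146, 146, 146, 145], [134, 144, 144, 141, 140, 146, 143, 146], [131, 143, 133, 207, 197, 135, 142, 139], [126, 132, 233, 228, 231, 219, 125, 140], [141, 115, 236, 226, 230, 204, 98, 142], [145, 125, 101, 179, 151, 79, 124, 143], [145, 145, 119, 83, 93, 120, 146, 140], [145, 148, 146, 146, 145, 146, 146, 139]]
hole (array([ 437.6, -154.6]), array([8.6, 7.3]), 21.0, array([341.8  , 232.875]), np.int32(40))
pin (array([611.5,  20.5]), array([11.4, 15.2]), 174.3, array([518.1319797,  42.5177665]), np.int32(197))
510 527 36 50
pin (array([645. , -75.1]), array([12.8, 16.5]), 142.0, array([547.79213483, 146.51123596]), np.int32(178))
540 561 140 162
deck (array([627.9, -26.3]), array([128.5,  93.6]), 81.1, array([533.68643995,  83.84743866]), np.int32(11615))
top deck (array([628. , -28.5]), array([127.8,  89.6]), 81.2, array([294.40792839, 214.03196931]), np.int32(2346))Traceback (most recent call last):
  File "<stdin>", line 16, in <module>
  File "h.py", line 24, in box
    i=min(ok,key=lambda i:np.hypot(*(c[i]-seed)))
ValueError: min() iterable argument is empty
```

Request:
{"name": "play_rows", "arguments": {"rows": [{"dp":[0,0.02,0.6],"turn":[0,0,0],"fingers":0},{"dp":[0,0,0.8],"turn":[0,0,0],"fingers":0.3},{"dp":[0,0,0.8],"turn":[0,0,0],"fingers":0.3},{"dp":[0,0,0.8],"turn":[0,0,0],"fingers":0.3},{"dp":[0,0,0.8],"turn":[0,0,0],"fingers":0.3}]}}

```text
clock: 3.32
eef_pos: [420.8, -108.6, 88.5]
tcp_rot: [3.139, 0.0, 1.452]
contact_force: [1.1, 0.4, -1.3]
opening: 0.698
grasp_force: 0.0
```

Request:
{"name": "play_rows", "arguments": {"rows": [{"dp":[0,0,0.5],"turn":[0,0,0],"fingers":0.3},{"dp":[0,0,0.3],"turn":[0,0,0],"fingers":0.3},{"dp":[0,0,0],"turn":[0,0,0],"fingers":0.3},{"dp":[0,0,0],"turn":[0,0,0],"fingers":0.3}]}}

```text
clock: 3.65
eef_pos: [420.1, -108.5, 56.9]
tcp_rot: [-3.142, 0.0, 1.451]
contact_force: [0.4, 0.0, 0.5]
opening: 0.697
grasp_force: 0.0
```

Run:
```python
from h import *
f=grab('wrist','w2.png'); s=r.sense(); print(s['eef_pos'],s['tcp_rot'],s['opening'])
g=f['pixels'].astype(int); P=proj(f,[[420,-108,40],[402.4,-61,8],[437.6,-155,8],[628,-27,50]]);print(P)
```

```text
[ 420.62268256 -108.78391795   57.46244971] [3.14018436e+00 2.24862485e-04 1.45098461e+00] 0.697722879902958
[[317.48250117 275.97114375]
 [280.29027482 188.24111453]
 [350.46034533 313.98147043]
 [726.80802372  83.2979887 ]]
```

View pics/w2.png

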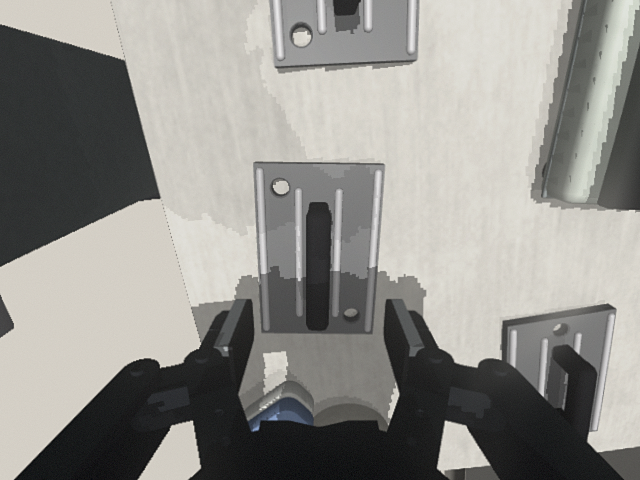

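The handle at (319,265) and the holes at (281,187) and (350,314) match the prediction to within 1 px. I'll descend and grip.

Request:
{"name": "play_rows", "arguments": {"rows": [{"dp":[0,0,0.4],"turn":[0,0,0],"fingers":0.3},{"dp":[0,0,0.4],"turn":[0,0,0],"fingers":0.3},{"dp":[0,0,0.23],"turn":[0,0,0],"fingers":0.3},{"dp":[0,0,0],"turn":[0,0,0],"fingers":0.3},{"dp":[0,0,0],"turn":[0,0,0],"fingers":0.7}], "force": 50}}

```text
clock: 4.12
eef_pos: [419.9, -108.9, 15.7]
tcp_rot: [3.141, 0.0, 1.45]
contact_force: [0.1, 0.5, -0.1]
opening: 0.573
grasp_force: 0.0
```

Request:
{"name": "play_rows", "arguments": {"rows": [{"dp":[0,0,0],"turn":[0,0,0],"fingers":1},{"dp":[0,0,0],"turn":[0,0,0],"fingers":1},{"dp":[0,0,0],"turn":[0,0,0],"fingers":1},{"dp":[0,0,0],"turn":[0,0,0],"fingers":1}], "force": 50}}

```text
clock: 4.45
eef_pos: [420.1, -109.0, 16.0]
tcp_rot: [3.14, 0.0, 1.45]
contact_force: [-0.6, 0.3, 8.8]
opening: 0.134
grasp_force: 48.8
```

Request:
{"name": "play_rows", "arguments": {"rows": [{"dp":[0,0,-0.3],"turn":[0,0,0],"fingers":1},{"dp":[0,0,-0.7],"turn":[0,0,0],"fingers":1},{"dp":[0,0,-0.8],"turn":[0,0,0],"fingers":1},{"dp":[0,0,-0.8],"turn":[0,0,0],"fingers":1},{"dp":[0,0,-0.5],"turn":[0,0,0],"fingers":1}]}}

```text
clock: 4.87
eef_pos: [420.2, -109.1, 142.1]
tcp_rot: [3.139, 0.0, 1.45]
contact_force: [2.2, 0.4, -1.9]
opening: 0.133
grasp_force: 49.1
```

Request:
{"name": "play_rows", "arguments": {"rows": [{"dp":[0.22,0.41,-0.2],"turn":[0,0,0],"fingers":1},{"dp":[0.44,0.82,0],"turn":[0,0,0],"fingers":1},{"dp":[0.44,0.82,0],"turn":[0,0,0],"fingers":1},{"dp":[0.44,0.82,0],"turn":[0,0,0],"fingers":1},{"dp":[0.44,0.82,0],"turn":[0,0,0],"fingers":1}]}}

```text
clock: 5.28
eef_pos: [576.8, -47.2, 147.5]
tcp_rot: [3.141, 0.0, 1.45]
contact_force: [0.4, -0.2, -1.2]
opening: 0.135
grasp_force: 49.1
```

Request:
{"name": "play_rows", "arguments": {"rows": [{"dp":[0.44,0.82,0],"turn":[0,0,0],"fingers":1},{"dp":[0.22,0.41,0],"turn":[0,0,0],"fingers":1},{"dp":[0,0,0],"turn":[0,0,0.32],"fingers":1},{"dp":[0,0,0],"turn":[0,0,0],"fingers":1},{"dp":[0,0,0],"turn":[0,0,0],"fingers":1}]}}

```text
clock: 5.7
eef_pos: [626.8, -27.6, 146.7]
tcp_rot: [-3.14, 0.0, 1.418]
contact_force: [-1.1, -0.1, -2.4]
opening: 0.132
grasp_force: 49.2
```

Request:
{"name": "play_rows", "arguments": {"rows": [{"dp":[0,0,0],"turn":[0,0,0],"fingers":1},{"dp":[0,0,0],"turn":[0,0,0],"fingers":1},{"dp":[0,0,0],"turn":[0,0,0],"fingers":1}]}}

```text
clock: 5.95
eef_pos: [627.1, -28.1, 147.3]
tcp_rot: [-3.142, 0.0, 1.417]
contact_force: [-0.5, -0.6, -1.5]
opening: 0.133
grasp_force: 49.2
```

Run:
```python
from h import *
f=grab('wrist','w3.png'); s=r.sense(); print(s['eef_pos'],s['tcp_rot'],s['opening'],s['contact_force'])
```

```text
[627.22114124 -28.01512473 147.35719939] [ 3.14143616e+00 -2.64750975e-05  1.41647519e+00] 0.13220694151267412 [-0.36251595  0.08598292 -1.55503507]
```

View pics/w3.png

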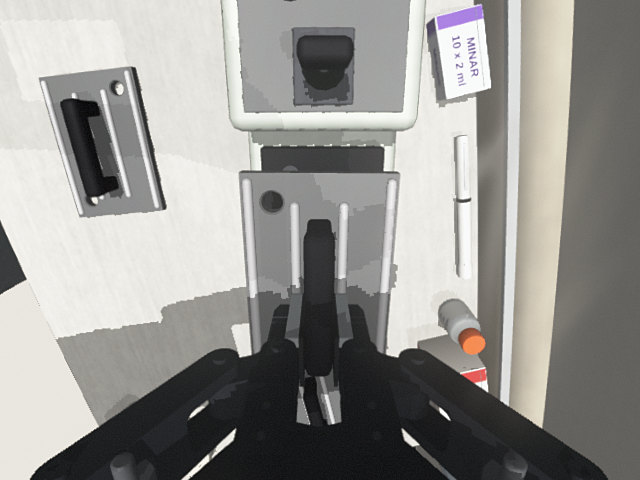

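Platform_b is held level, with its hole at (271,201), but it hides most of the deck. I'll back off along -y so the deck, both pins and the held hole are all in view together.

Request:
{"name": "play_rows", "arguments": {"rows": [{"dp":[-0.65,0,0],"turn":[0,0,0],"fingers":1},{"dp":[-0.65,0,0],"turn":[0,0,0],"fingers":1},{"dp":[-0.65,0,0],"turn":[0,0,0],"fingers":1},{"dp":[-0.65,0,0],"turn":[0,0,0],"fingers":1},{"dp":[-0.65,0,0],"turn":[0,0,0],"fingers":1}]}}

```text
clock: 6.42
eef_pos: [607.2, -157.4, 147.3]
tcp_rot: [3.141, 0.0, 1.417]
contact_force: [0.4, 0.4, -2.5]
opening: 0.135
grasp_force: 49.2
```

Request:
{"name": "play_rows", "arguments": {"rows": [{"dp":[0,0,0],"turn":[0,0,0],"fingers":1},{"dp":[0,0,0],"turn":[0,0,0],"fingers":1},{"dp":[0,0,0],"turn":[0,0,0],"fingers":1},{"dp":[0,0,0],"turn":[0,0,0],"fingers":1},{"dp":[0,0,0],"turn":[0,0,0],"fingers":1}]}}

```text
clock: 6.83
eef_pos: [607.7, -155.2, 147.1]
tcp_rot: [-3.142, -0.0, 1.418]
contact_force: [0.1, 0.4, -2.2]
opening: 0.132
grasp_force: 49.2
```

Run:
```python
from h import *
f=grab('wrist','w4.png'); s=r.sense(); print(s['eef_pos'],s['tcp_rot'],np.round(f['pose'],3).tolist())
cv2.imwrite('pics/w4c.png',cv2.resize(f['pixels'][0:300,180:480][:,:,::-1],None,fx=2,fy=2,interpolation=cv2.INTER_CUBIC))
```

```text
[ 607.75661213 -155.24460682  147.10956368] [ 3.14158873e+00 -1.23741742e-04  1.41778846e+00] [[0.988, -0.144, -0.051, 621.237], [-0.152, -0.933, -0.325, -70.516], [-0.001, 0.329, -0.944, 310.906], [0.0, 0.0, 0.0, 1.0]]
```

View pics/w4c.png

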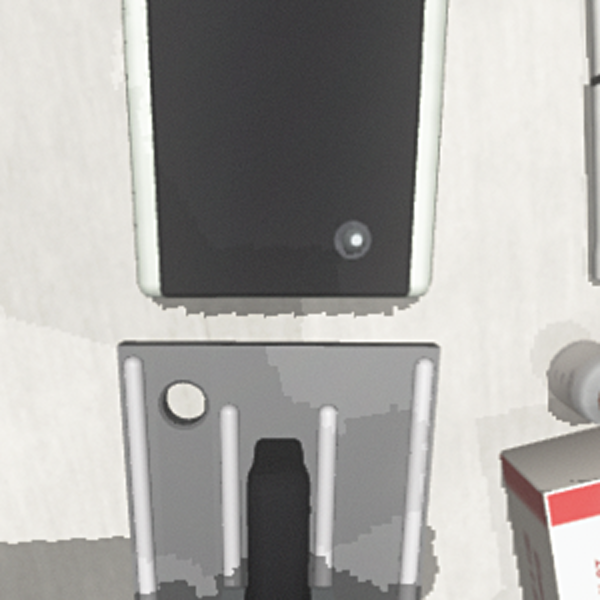

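The deck's lower end is visible, with its front edge at row ~148. One pin is at about (356,119), and the held plate's hole is at (272,201).

```bash
cat > meas.py <<'E'
from h import *
f=load('wrist'); g=cv2.cvtColor(f['pixels'].astype(np.uint8),cv2.COLOR_RGB2GRAY).astype(int)
o=np.array([607.76,-155.24]); 
def line(rows,z,pick):
    P=np.array([(pick(v),v) for v in rows],float); w=onz(f,P,z)[:,:2]
    vx,vy,x,y=cv2.fitLine(w.astype(np.float32),cv2.DIST_HUBER,0,.01,.01).ravel()
    if vy<0: vx,vy=-vx,-vy
    res=np.abs((w-[x,y])@[-vy,vx]); return np.array([x,y]),np.array([vx,vy]),np.degrees(np.arctan2(vy,vx)),np.median(res)
def run(v,u,th):  # extent of dark run about u
    a=u
    while g[v,a-1]<th:a-=1
    b=u
    while g[v,b+1]<th:b+=1
    return a-.5,b+.5
L=line(range(10,135,3),50,lambda v:run(v,300,90)[0]); Rr=line(range(10,90,3),50,lambda v:run(v,300,90)[1])
print('deck L',L,'R',Rr)
vd=L[1]+Rr[1]; vd/=np.linalg.norm(vd); n=np.array([vd[1],-vd[0]])
print('deck width',(Rr[0]-L[0])@n,'ang',np.degrees(np.arctan2(vd[1],vd[0])))
col=[]
for u in range(275,375,5):
    v=130
    while g[v+1,u]<110: v+=1
    col.append((u,v+.5))
w=onz(f,col,50)[:,:2]; fy=np.median(w@vd)
cx=((L[0]+Rr[0])/2@n); C=n*cx+vd*(fy+65); print('deck centre',C)
m=np.zeros_like(g); m[105:135,340:372]=g[105:135,340:372]>75
ys,xs=np.nonzero(m); c=(xs.mean(),ys.mean()); print('pin px',c,len(xs),np.ptp(xs),np.ptp(ys))
for z in (50,57,64):
    p=onz(f,[c],z)[0,:2]; q=p-C; print('pin in deck',z,q@n,q@vd)
# hole: bright + dark rim
sub=np.zeros_like(g); sub[185:218,255:290]=1
bl=((g>165)&(sub>0)).astype(np.uint8); ys,xs=np.nonzero(bl); print('hole bright',xs.min(),xs.max(),ys.min(),ys.max())
print(g[201,255:292].tolist()); print(g[184:218,273].tolist())
# plate side edges at z top
T=147.1-16+8
PL=[];PR=[]
for v in range(178,222,2):
    a=250
    while g[v,a-1]<195 and a>225:a-=1
    b=385
    while g[v,b+1]<195 and b<405:b+=1
    PL.append((a-.5,v));PR.append((b+.5,v))
for nm,P in(('PL',PL),('PR',PR)):
    w=onz(f,P,T)[:,:2]; x=cv2.fitLine(w.astype(np.float32),cv2.DIST_HUBER,0,.01,.01).ravel(); x*=np.sign(x[1]) if 0 else 1
    print(nm,P[0],P[-1],'ang',np.degrees(np.arctan2(x[1],x[0]))%180,'x off from tcp',((w-o)@n).mean().round(2))
h=onz(f,[(272.5,201)],T)[0,:2]; a=np.pi/2+0*0
print('hole from tcp in deck axes',(h-o)@n,(h-o)@vd)
E
python3 meas.py
```

```text
deck L (array([583.66425, -33.54877], dtype=float32), array([0.14955617, 0.98875326], dtype=float32), np.float32(81.39879), np.float64(0.16677336644679114)) R (array([675.64984 , -29.804094], dtype=float32), array([0.14662188, 0.9891926 ], dtype=float32), np.float32(81.56879), np.float64(0.1697260177488112))
deck width 90.416824 ang 81.48379
deck centre [630.37346892 -26.89229752]
pin px (np.float64(356.10702341137124), np.float64(119.53846153846153)) 299 23 19
pin in deck 50 24.203800260438214 -44.867932517271846
pin in deck 57 23.485319208399023 -44.857954725423674
pin in deck 64 22.766838156359725 -44.84797693357552
hole bright 264 282 192 208
[146, 148, 148, 146, 118, 111, 78, 57, 91, 225, 228, 223, 223, 223, 222, 221, 221, 221, 221, 220, 219, 220, 221, 222, 221, 226, 229, 132, 105, 126, 146, 148, 146, 148, 144, 143, 146]
[145, 146, 146, 144, 148, 146, 105, 131, 224, 224, 219, 216, 213, 213, 214, 217, 220, 221, 217, 219, 219, 218, 219, 224, 225, 118, 70, 74, 98, 122, 123, 141, 143, 139]
PL (238.5, 178) (249.5, 220) ang 78.1583 x off from tcp -34.66
PR (399.5, 178) (386.5, 220) ang 81.98015 x off from tcp 35.61
hole from tcp in deck axes -22.71916937302321 46.55442238610568
```

Request:
{"name": "play_rows", "arguments": {"rows": [{"dp":[0.6,0.05,0],"turn":[0,0,-0.04],"fingers":1},{"dp":[0.7,0,0],"turn":[0,0,0],"fingers":1},{"dp":[0.7,0,0],"turn":[0,0,0],"fingers":1},{"dp":[0.7,0,0.2],"turn":[0,0,0],"fingers":1},{"dp":[0.52,0,0.3],"turn":[0,0,0],"fingers":1}]}}

```text
clock: 7.3
eef_pos: [630.2, -26.4, 128.2]
tcp_rot: [3.139, -0.001, 1.422]
contact_force: [0.4, 0.3, -2.9]
opening: 0.138
grasp_force: 49.2
```

Request:
{"name": "play_rows", "arguments": {"rows": [{"dp":[0,0,0.5],"turn":[0,0,0],"fingers":1},{"dp":[0,0,0.4],"turn":[0,0,0],"fingers":1},{"dp":[0,0,0.1],"turn":[0,0,0],"fingers":1},{"dp":[0,0,0],"turn":[0,0,0],"fingers":1},{"dp":[0,0,0],"turn":[0,0,0],"fingers":1}]}}

```text
clock: 7.72
eef_pos: [629.2, -29.0, 87.5]
tcp_rot: [3.141, -0.0, 1.421]
contact_force: [0.7, 0.5, -3.6]
opening: 0.131
grasp_force: 49.2
```

Request:
{"name": "play_rows", "arguments": {"rows": [{"dp":[0,0,0],"turn":[0,0,0],"fingers":1},{"dp":[0,0,0],"turn":[0,0,0],"fingers":1}]}}

```text
clock: 7.88
eef_pos: [629.7, -29.4, 88.3]
tcp_rot: [3.14, -0.0, 1.42]
contact_force: [0.4, 0.1, -2.2]
opening: 0.136
grasp_force: 49.2
```

Request:
{"name": "play_rows", "arguments": {"rows": [{"dp":[0.03,0,0.1],"turn":[0,0,0],"fingers":1},{"dp":[0,0,0.1],"turn":[0,0,0],"fingers":1},{"dp":[0,0,0.08],"turn":[0,0,0],"fingers":1},{"dp":[0,0,0.05],"turn":[0,0,0],"fingers":1},{"dp":[0,0,0],"turn":[0,0,0],"fingers":1}]}}

```text
clock: 8.3
eef_pos: [628.7, -28.0, 73.2]
tcp_rot: [-3.141, 0.0, 1.421]
contact_force: [0.1, 0.0, -2.1]
opening: 0.136
grasp_force: 49.2
```

Request:
{"name": "play_rows", "arguments": {"rows": [{"dp":[0,0,0.06],"turn":[0,0,0],"fingers":1},{"dp":[0,0,0.06],"turn":[0,0,0],"fingers":1},{"dp":[0,0,0.04],"turn":[0,0,0],"fingers":1},{"dp":[0,0,0.03],"turn":[0,0,0],"fingers":1},{"dp":[0,0,0],"turn":[0,0,0],"fingers":1}]}}

```text
clock: 8.72
eef_pos: [629.0, -27.9, 66.1]
tcp_rot: [-3.141, 0.0, 1.421]
contact_force: [-0.5, -0.9, -2.3]
opening: 0.13
grasp_force: 49.2
```

Request:
{"name": "play_rows", "arguments": {"rows": [{"dp":[0,0,0.02],"turn":[0,0,0],"fingers":1},{"dp":[0,0,0],"turn":[0,0,0],"fingers":1},{"dp":[0,0,0.02],"turn":[0,0,0],"fingers":1},{"dp":[0,0,0],"turn":[0,0,0],"fingers":1},{"dp":[0,0,0],"turn":[0,0,0],"fingers":1}]}}

```text
clock: 9.13
eef_pos: [629.2, -28.0, 66.0]
tcp_rot: [3.141, -0.0, 1.421]
contact_force: [-4.7, 1.2, 10.2]
opening: 0.131
grasp_force: 50.9
```

Request:
{"name": "play_rows", "arguments": {"rows": [{"dp":[0,0,-0.02],"turn":[0,0,0],"fingers":0.8},{"dp":[0,0,0],"turn":[0,0,0],"fingers":0.6},{"dp":[0,0,0],"turn":[0,0,0],"fingers":0.5},{"dp":[0,0,0],"turn":[0,0,0],"fingers":0.5},{"dp":[0,0,0],"turn":[0,0,0],"fingers":0.5}]}}

```text
clock: 9.55
eef_pos: [629.1, -27.9, 65.3]
tcp_rot: [-3.142, 0.0, 1.421]
contact_force: [-0.1, 0.1, -0.6]
opening: 0.499
grasp_force: 0.0
```

Request:
{"name": "play_rows", "arguments": {"rows": [{"dp":[0,0,-0.3],"turn":[0,0,0],"fingers":0.5},{"dp":[0,0,-0.7],"turn":[0,0,0],"fingers":0.5},{"dp":[0,0,-1],"turn":[0,0,0],"fingers":0.5},{"dp":[0,0,-1],"turn":[0,0,0],"fingers":1},{"dp":[0,0,-1],"turn":[0,0,0],"fingers":1}]}}

```text
clock: 9.97
eef_pos: [628.7, -27.9, 228.0]
tcp_rot: [-3.141, 0.0, 1.421]
contact_force: [0.7, -0.6, 0.5]
opening: 0.23
grasp_force: 0.0
```

Request:
{"name": "play_rows", "arguments": {"rows": [{"dp":[0,0,-0.6],"turn":[0,0,0],"fingers":1},{"dp":[0,0,0],"turn":[0,0,0],"fingers":1},{"dp":[0,0,0],"turn":[0,0,0],"fingers":1},{"dp":[0,0,0],"turn":[0,0,0],"fingers":1},{"dp":[0,0,0],"turn":[0,0,0],"fingers":1}]}}

```text
clock: 10.38
eef_pos: [628.1, -27.9, 248.0]
tcp_rot: [-3.139, 0.0, 1.421]
contact_force: [-0.4, -0.6, 0.2]
opening: -0.004
grasp_force: 0.0
```

Run:
```python
from h import *
f=grab('wrist','w5.png'); s=r.sense(); print(s['eef_pos'],s['tcp_rot'])
C=np.array([629.6,-27.3,0]);a=np.radians(81.45);vd=np.array([np.cos(a),np.sin(a),0]);n=np.array([vd[1],-vd[0],0])
P=[C+n*x+vd*y+[0,0,z] for x,y,z in [(-40,60,58),(40,60,58),(40,-60,58),(-40,-60,58),(-24,45,58),(24,-45,58),(0,112,152)]]
print(proj(f,P).round(0).tolist())
```

```text
[628.11781204 -27.90944188 247.85029352] [-3.13875405e+00  3.05631372e-04  1.42078358e+00]
[[280.0, 146.0], [360.0, 145.0], [356.0, 258.0], [284.0, 258.0], [296.0, 161.0], [342.0, 245.0], [320.0, 78.0]]
```

View pics/w5.png

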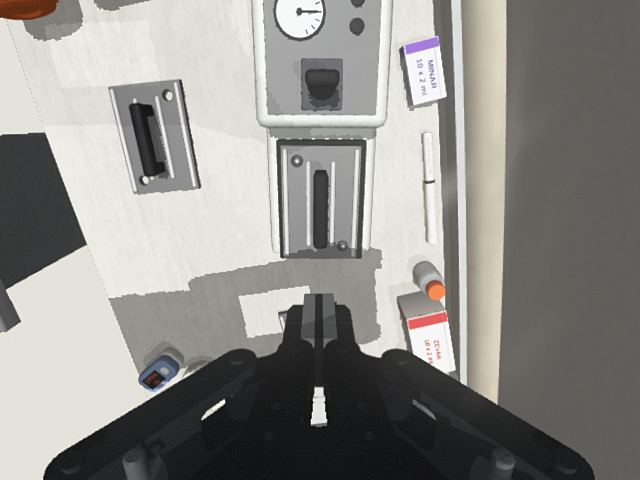

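Platform_b is seated: both pins show through its holes at (296,161) and (342,245), and its corners match the prediction at the seated height. The lever paddle top is at (322,77), as expected. I'll go to its deck side with the fingers closed.

Request:
{"name": "play_rows", "arguments": {"rows": [{"dp":[0.45,0.04,0],"turn":[0,0,0],"fingers":1},{"dp":[0.8,0,0],"turn":[0,0,0],"fingers":1},{"dp":[0.5,0,0],"turn":[0,0,0],"fingers":1},{"dp":[0,0,0.5],"turn":[0,0,0],"fingers":1},{"dp":[0,0,0.8],"turn":[0,0,0],"fingers":1}]}}

```text
clock: 10.85
eef_pos: [643.0, 42.5, 198.8]
tcp_rot: [3.137, -0.001, 1.423]
contact_force: [0.1, -0.4, -0.1]
opening: -0.004
grasp_force: 0.0
```

Request:
{"name": "play_rows", "arguments": {"rows": [{"dp":[0,0,0.8],"turn":[0,0,0],"fingers":1},{"dp":[0,0,0.5],"turn":[0,0,0],"fingers":1},{"dp":[0,0,0.2],"turn":[0,0,0],"fingers":1},{"dp":[0,0,0],"turn":[0,0,0],"fingers":1},{"dp":[0,0,0],"turn":[0,0,0],"fingers":1}]}}

```text
clock: 11.27
eef_pos: [641.2, 41.0, 137.4]
tcp_rot: [-3.141, 0.0, 1.421]
contact_force: [1.1, 0.5, 0.7]
opening: 0.0
grasp_force: 0.0
```

```bash
cat > st.py <<'E'
from h import *
s=r.sense(); C=np.array([629.6,-27.3]);a=np.radians(81.45);vd=np.array([np.cos(a),np.sin(a)]);n=np.array([vd[1],-vd[0]])
q=s['eef_pos'][:2]-C; F=s['contact_force']
print('mixer xy',q@n,q@vd,'z',s['eef_pos'][2],'F',F[:2]@n,F[:2]@vd,F[2])
E
python3 st.py
```

```text
mixer xy 1.297119891786446 69.25149902945068 z 137.38134562853955 F 1.0469502754502842 0.6231664204641418 0.6888153126320741
```

Request:
{"name": "play_rows", "arguments": {"rows": [{"dp":[0.25,0,0],"turn":[0,0,0],"fingers":1},{"dp":[0.3,0,0],"turn":[0,0,0],"fingers":1},{"dp":[0.2,0,0],"turn":[0,0,0],"fingers":1},{"dp":[0.1,0,0],"turn":[0,0,0],"fingers":1},{"dp":[0.1,0,0],"turn":[0,0,0],"fingers":1}]}}

```text
clock: 11.68
eef_pos: [647.2, 79.8, 138.1]
tcp_rot: [3.141, -0.0, 1.422]
contact_force: [-0.1, -0.2, 0.3]
opening: 0.002
grasp_force: 0.0
```

```bash
python3 st.py
```

```text
mixer xy 1.50286189342183 108.49277367319206 z 138.14172433632461 F -0.05347179920482541 -0.2561302652855646 0.2803275979031195
```

```bash
python3 - <<'E'
from h import *
f=grab('wrist'); s=grab('scene')
a=cv2.resize(f['pixels'][0:400,140:500],(400,444)); b=cv2.resize(s['pixels'][150:300,250:385],(400,444),interpolation=cv2.INTER_CUBIC)
cv2.imwrite('pics/both.png',np.hstack([a,b])[:,:,::-1])
E
python3 st.py
```

```text
mixer xy 1.3105525603678299 108.21152779828321 z 137.7640684699296 F -0.4338621244034969 0.09917440456057727 0.20729467433692492
```

View pics/both.png

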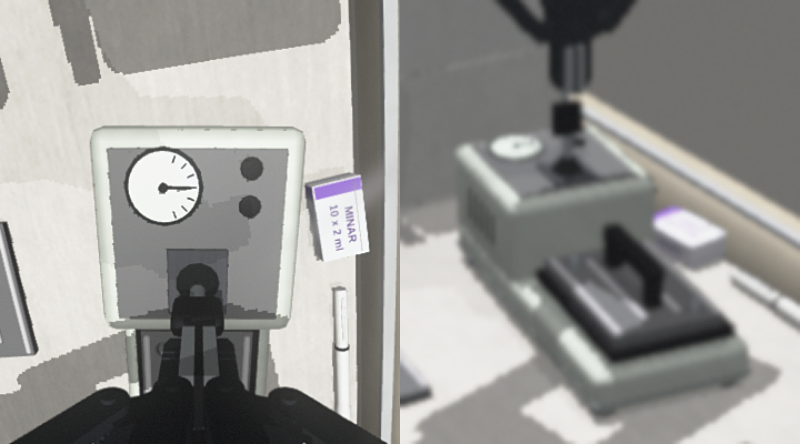

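Run:
```python
from h import *
C=np.array([629.6,-27.3,0]);a=np.radians(81.45);vd=np.array([np.cos(a),np.sin(a),0]);n=np.array([vd[1],-vd[0],0])
P=[r.sense()['eef_pos']]+[C+n*x+vd*y+[0,0,z] for x,y,z in [(0,112,152),(0,112,126),(0,112,96)]]
s=load('scene');p=proj(s,P);print('scene crop',((p-[250,150])*[400/135,444/150]).round())
f=load('wrist');p=proj(f,P);print('wrist crop',((p-[140,0])*[400/360,444/400]).round())
```

```text
scene crop [[171. 119.]
 [167.  99.]
 [167. 133.]
 [167. 171.]]
wrist crop [[197. 323.]
 [194. 330.]
 [195. 305.]
 [195. 283.]]
```

The needle still reads upright and there is no force. In both views the fingertips end just above the paddle top, so the shut fingers end higher than the TCP reading suggests. I'll rise, back off, come down lower and push again.

Request:
{"name": "play_rows", "arguments": {"rows": [{"dp":[0,0,-0.5],"turn":[0,0,0],"fingers":1},{"dp":[0,0,-0.5],"turn":[0,0,0],"fingers":1},{"dp":[-0.5,0,0],"turn":[0,0,0],"fingers":1},{"dp":[-0.55,0,0],"turn":[0,0,0],"fingers":1},{"dp":[0,0,0.4],"turn":[0,0,0],"fingers":1}]}}

```text
clock: 12.2
eef_pos: [642.2, 34.1, 164.7]
tcp_rot: [3.136, 0.0, 1.42]
contact_force: [0.9, 1.0, -0.0]
opening: 0.006
grasp_force: 0.0
```

Request:
{"name": "play_rows", "arguments": {"rows": [{"dp":[0,0,0.6],"turn":[0,0,0],"fingers":1},{"dp":[0,0,0.4],"turn":[0,0,0],"fingers":1},{"dp":[0,0,0.15],"turn":[0,0,0],"fingers":1},{"dp":[0,0,0],"turn":[0,0,0],"fingers":1},{"dp":[0,0,0],"turn":[0,0,0],"fingers":1}]}}

```text
clock: 12.62
eef_pos: [640.7, 37.0, 115.8]
tcp_rot: [3.142, 0.0, 1.421]
contact_force: [-0.7, 0.8, 0.3]
opening: 0.002
grasp_force: 0.0
```

```bash
python3 st.py
```

```text
mixer xy 1.4570229077991783 65.23649489855269 z 115.83730953445117 F -0.8334536286036314 0.7223615056668568 0.299692162137637
```

Request:
{"name": "play_rows", "arguments": {"rows": [{"dp":[0.3,0,0],"turn":[0,0,0],"fingers":1},{"dp":[0.3,0,0],"turn":[0,0,0],"fingers":1},{"dp":[0.15,0,0],"turn":[0,0,0],"fingers":1},{"dp":[0.1,0,0],"turn":[0,0,0],"fingers":1},{"dp":[0,0,0],"turn":[0,0,0],"fingers":1}]}}

```text
clock: 13.03
eef_pos: [646.1, 72.0, 116.1]
tcp_rot: [3.14, -0.0, 1.422]
contact_force: [-0.0, -1.4, 0.7]
opening: -0.0
grasp_force: 0.4
```

```bash
python3 st.py
```

```text
mixer xy 1.5905951727137388 100.67604247887083 z 116.05442162741578 F 0.19096852339091677 -1.4264238199019361 0.6786725736703985
```

Request:
{"name": "play_rows", "arguments": {"rows": [{"dp":[0.06,0,0],"turn":[0,0,0],"fingers":1},{"dp":[0.06,0,0],"turn":[0,0,0],"fingers":1},{"dp":[0.06,0,0],"turn":[0,0,0],"fingers":1},{"dp":[0,0,0],"turn":[0,0,0],"fingers":1}]}}

```text
clock: 13.37
eef_pos: [646.8, 77.8, 115.5]
tcp_rot: [3.142, 0.0, 1.421]
contact_force: [0.7, -2.2, 1.4]
opening: -0.002
grasp_force: 1.1
```

```bash
python3 st.py
```

```text
mixer xy 1.3428299525802885 106.51080781461093 z 115.46084802180134 F 0.9870809461419935 -2.034347414963114 1.3954656079159005
```

Request:
{"name": "play_rows", "arguments": {"rows": [{"dp":[0.06,0,0],"turn":[0,0,0],"fingers":1},{"dp":[0.06,0,0],"turn":[0,0,0],"fingers":1},{"dp":[0,0,0],"turn":[0,0,0],"fingers":1}]}}

```text
clock: 13.62
eef_pos: [647.2, 82.6, 115.2]
tcp_rot: [-3.141, 0.0, 1.421]
contact_force: [1.0, -3.5, -1.0]
opening: -0.002
grasp_force: 1.4
```

```bash
python3 st.py
python3 - <<'E'
from h import *
f=grab('wrist'); s=grab('scene')
a=cv2.resize(f['pixels'][80:400,180:440],(400,492)); b=cv2.resize(s['pixels'][150:300,270:390],(394,492),interpolation=cv2.INTER_CUBIC)
cv2.imwrite('pics/both2.png',np.hstack([a,b])[:,:,::-1])
E
```

```text
mixer xy 1.0796230225598116 111.29991319791309 z 115.18326535322143 F 1.4929325408824705 -3.3292872426695297 -0.9818278683595205
```

View pics/both2.png

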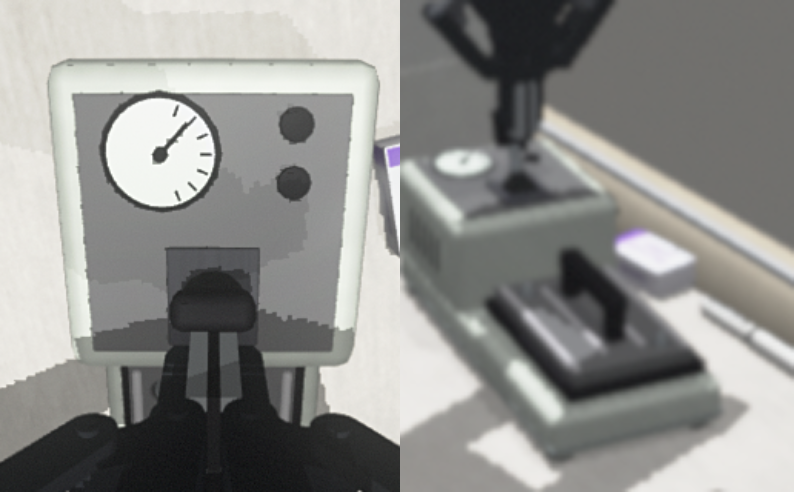

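Wrist view: the paddle leans away from the platform, and the dial needle at (160,155)→(195,118) reads about 46° against an outermost mark near 70°. That is roughly two thirds of full tilt, so I'll push a little further.

Request:
{"name": "play_rows", "arguments": {"rows": [{"dp":[0.06,0,0],"turn":[0,0,0],"fingers":1},{"dp":[0.06,0,0],"turn":[0,0,0],"fingers":1},{"dp":[0.02,0,0],"turn":[0,0,0],"fingers":1},{"dp":[0,0,0],"turn":[0,0,0],"fingers":1}]}}

```text
clock: 14.05
eef_pos: [647.9, 87.6, 115.3]
tcp_rot: [-3.141, 0.001, 1.421]
contact_force: [-1.2, -6.0, -0.9]
opening: -0.001
grasp_force: 2.7
```

```bash
cat > needle.py <<'E'
from h import *
f=grab('wrist'); g=cv2.cvtColor(f['pixels'].astype(np.uint8),cv2.COLOR_RGB2GRAY)
m=(g>215).astype(np.uint8)
best=None
for c in cv2.findContours(m,0,1)[0]:
    (x,y),rd=cv2.minEnclosingCircle(c)
    if 20<rd<60 and cv2.contourArea(c)>.7*np.pi*rd*rd and best is None: best=(x,y,rd)
print('dial',best)
x,y,rd=best; yy,xx=np.mgrid[:480,:640]; d=np.hypot(xx-x,yy-y)
k=(g<120)&(d>.3*rd)&(d<.55*rd); print('needle deg',np.degrees(np.arctan2(-(yy[k]-y).mean(),(xx[k]-x).mean())),k.sum())
E
python3 st.py; python3 needle.py
```

```text
mixer xy 1.0050862556230555 116.38808469660584 z 115.27470291555902 F -0.3029221007613002 -6.145966665792145 -0.8859439271938724
dial (284.2878723144531, 188.28787231445312, 35.06259536743164)
needle deg 61.17646052561165 22
```

Request:
{"name": "play_rows", "arguments": {"rows": [{"dp":[0.04,0,0],"turn":[0,0,0],"fingers":1},{"dp":[0,0,0],"turn":[0,0,0],"fingers":1},{"dp":[0,0,0],"turn":[0,0,0],"fingers":1},{"dp":[0,0,0],"turn":[0,0,0],"fingers":1},{"dp":[0,0,0],"turn":[0,0,0],"fingers":1}]}}

```text
clock: 14.52
eef_pos: [647.9, 87.9, 115.2]
tcp_rot: [-3.141, 0.003, 1.421]
contact_force: [-1.6, -11.9, -0.7]
opening: 0.002
grasp_force: 5.3
```

```bash
python3 st.py; python3 needle.py
```

```text
mixer xy 0.9598784062649557 116.68141815932952 z 115.22175438467252 F 0.22949566373091135 -12.036742891778431 -0.652758253752054
dial (284.4677429199219, 188.7096710205078, 35.0113410949707)
needle deg 61.79039995880424 23
```

Request:
{"name": "play_rows", "arguments": {"rows": [{"dp":[0,0,0],"turn":[0,0,0],"fingers":1},{"dp":[0,0,0],"turn":[0,0,0],"fingers":1},{"dp":[0,0,0],"turn":[0,0,0],"fingers":1},{"dp":[0,0,0],"turn":[0,0,0],"fingers":1},{"dp":[0,0,0],"turn":[0,0,0],"fingers":1}]}}

```text
clock: 14.98
eef_pos: [647.9, 87.9, 115.2]
tcp_rot: [-3.141, 0.003, 1.421]
contact_force: [-0.7, -11.7, -0.1]
opening: -0.001
grasp_force: 5.3
```

Request:
{"name": "play_rows", "arguments": {"rows": [{"dp":[0,0,0],"turn":[0,0,0],"fingers":1},{"dp":[-0.2,0,0],"turn":[0,0,0],"fingers":1},{"dp":[-0.5,0,0],"turn":[0,0,0],"fingers":1},{"dp":[-0.6,0,0],"turn":[0,0,0],"fingers":1},{"dp":[-0.4,0,-0.2],"turn":[0,0,0],"fingers":1}]}}

```text
clock: 15.4
eef_pos: [637.1, 21.7, 122.4]
tcp_rot: [-3.139, -0.0, 1.421]
contact_force: [0.4, -0.7, -0.7]
opening: -0.001
grasp_force: 0.0
```

Request:
{"name": "play_rows", "arguments": {"rows": [{"dp":[0,0,-0.6],"turn":[0,0,0],"fingers":1},{"dp":[0,0,-0.9],"turn":[0,0,0],"fingers":1},{"dp":[0,0,-0.9],"turn":[0,0,0],"fingers":1},{"dp":[0,0,-0.5],"turn":[0,0,0],"fingers":1},{"dp":[0,0,0],"turn":[0,0,0],"fingers":1}]}}

```text
clock: 15.82
eef_pos: [641.4, 22.8, 246.1]
tcp_rot: [3.132, -0.003, 1.421]
contact_force: [1.6, -0.3, 0.7]
opening: 0.0
grasp_force: 0.0
```

Request:
{"name": "play_rows", "arguments": {"rows": [{"dp":[0,0,0],"turn":[0,0,0],"fingers":1},{"dp":[0,0,0],"turn":[0,0,0],"fingers":1},{"dp":[0,0,0],"turn":[0,0,0],"fingers":1}]}}

```text
clock: 16.07
eef_pos: [637.4, 22.5, 238.1]
tcp_rot: [-3.139, 0.0, 1.421]
contact_force: [0.2, 0.8, 0.9]
opening: -0.001
grasp_force: 0.0
```

```bash
python3 st.py; sed -i 's/20<rd<60/12<rd<60/' needle.py; python3 needle.py
python3 - <<'E'
from h import *
f=load('wrist')
def win(m,u0,u1,v0,v1):
    o=np.zeros_like(m); o[max(v0,0):v1,u0:u1]=m[max(v0,0):v1,u0:u1]; return o
C=np.array([629.6,-27.3,0]);a=np.radians(81.45);vd=np.array([np.cos(a),np.sin(a),0]);n=np.array([vd[1],-vd[0],0])
P=lambda x,y,z:C+n*x+vd*y+np.array([0,0,z])
p=proj(f,[P(0,0,90)])[0]; print(p)
g=f['pixels'].astype(int).max(2); u,v=map(int,p)
b=box(f,win(g<60,u-18,u+19,v-75,v+75),p,90); q=np.r_[b[0],0]-C; print('handle',b,'in deck',q@n,q@vd)
E
```

```text
mixer xy 0.343786222794666 50.45278856170057 z 238.1011795322584 F 0.07417868895469049 0.825454322605088 0.8543481170829359
dial None
[318.18087682 265.85854461]
handle (array([626.9, -47.1]), array([129.4,  12.9]), 81.1, array([318.32816537, 278.78983635]), np.int32(1161)) in deck 0.27372064454886536 -19.981368246662893Traceback (most recent call last):
  File "needle.py", line 9, in <module>
    x,y,rd=best; yy,xx=np.mgrid[:480,:640]; d=np.hypot(xx-x,yy-y)
    ^^^^^^
TypeError: cannot unpack non-iterable NoneType object
```

The lever reached its stop (12 N, needle at 62°), was held there about 1 s, and has been released. I'll clear the arm and check everything from the top camera.

Request:
{"name": "play_rows", "arguments": {"rows": [{"dp":[0,-0.4,-0.5],"turn":[0,0,0],"fingers":1},{"dp":[0,-0.9,0],"turn":[0,0,0],"fingers":1},{"dp":[0,-0.9,0],"turn":[0,0,0],"fingers":1},{"dp":[0,-0.9,0],"turn":[0,0,0],"fingers":1},{"dp":[0,-0.9,0],"turn":[0,0,0],"fingers":1}]}}

```text
clock: 16.53
eef_pos: [477.9, 46.5, 258.1]
tcp_rot: [-3.139, 0.0, 1.421]
contact_force: [-0.6, 0.3, 0.6]
opening: -0.003
grasp_force: 0.0
```

Request:
{"name": "play_rows", "arguments": {"rows": [{"dp":[0,-0.9,0],"turn":[0,0,0],"fingers":1},{"dp":[0,-0.9,0],"turn":[0,0,0],"fingers":1},{"dp":[0,-0.5,0],"turn":[0,0,0],"fingers":1},{"dp":[0,0,0],"turn":[0,0,0],"fingers":1},{"dp":[0,0,0],"turn":[0,0,0],"fingers":1}]}}

```text
clock: 16.95
eef_pos: [388.4, 60.2, 259.2]
tcp_rot: [-3.141, -0.0, 1.422]
contact_force: [0.4, -0.5, -0.3]
opening: -0.003
grasp_force: 0.0
```

Run:
```python
from h import *
o=load('top'); f=grab('top'); g=f['pixels'].astype(int).max(2); go=o['pixels'].astype(int).max(2)
def win(m,u0,u1,v0,v1):
    q=np.zeros_like(m); q[v0:v1,u0:u1]=m[v0:v1,u0:u1]; return q
print('handle',box(f,win(g<45,275,315,203,226),(294,214),90))
print('lever before',box(o,win(go<40,230,255,190,212),(242,202),140)[:4]);print('lever now',box(f,win(g<40,230,255,190,212),(242,202),140)[:4])
for nm,s in(('needle',(215,208)),):
  for G in(go,g):
    yy,xx=np.mgrid[200:217,206:224]; k=G[200:217,206:224]<110; d=np.hypot(xx-214.5,yy-208); k&=d<7; print(xx[k].mean(),yy[k].mean(),k.sum())
D=cv2.absdiff(o['pixels'].astype(np.uint8),f['pixels'].astype(np.uint8)).max(2)>60
n,l,s,c=cv2.connectedComponentsWithStats(D.astype(np.uint8))
print([s[i].tolist() for i in range(1,n) if s[i,4]>12])
```

```text
handle (array([626.4, -29.8]), array([74.3, 14.3]), 80.1, array([294.66523605, 212.42918455]), np.int32(233))
lever before (array([642.4,  74.7]), array([27.9, 27.7]), 79.1, array([241.38064516, 201.89677419]))
lever now (array([642.4,  74.7]), array([27.9, 27.7]), 79.1, array([241.42307692, 201.91666667]))
214.375 205.75 8
214.375 205.75 8
[[266, 192, 58, 44, 1519], [283, 295, 83, 60, 1878], [232, 299, 16, 10, 93], [316, 307, 34, 9, 188], [199, 310, 48, 45, 218], [248, 311, 16, 44, 392], [144, 320, 57, 160, 3160], [239, 355, 13, 1, 13], [213, 356, 53, 124, 2754], [187, 391, 15, 3, 18], [271, 434, 61, 31, 846], [330, 434, 25, 25, 451], [273, 447, 47, 19, 518], [316, 463, 8, 4, 15], [234, 477, 16, 3, 31]]
```

```bash
python3 -c "
from rig import r
print(r.sign_off())"
```

```text
the job is handed in; nothing more can be done
None
```

I seated platform_b flat on both deck pins, tipped the jog lever away from the platform to its stop, held it there about 1 s and let it spring back upright; the other platforms and items were not moved, and the job is handed in.

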